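Weigh the pigment jar on the spring balance

ROBOT

A 7-joint arm with a two-finger parallel gripper is mounted at the origin on the work surface. World frame = base frame: x ahead of the robot, y to its left, z up, the work surface at z = 0. Lengths are in m, angles in rad, forces in N, time in s.
With the tool pointing down it reaches from about 0.4 to 0.9 m from the base axis. Payload 5.5 kg.
Tool frame: the origin (TCP) lies midway between the tips of the shut fingers; the grasp point (between the pads) lies 19 mm behind it (manip.grip_point_offset is the distance from the TCP to the grasp point, in m); z points along the fingers, y is the line along which they close (so a half turn about z gives the same grasp; the last joint's range is limited). The gripper opens to 92 mm and grips with 3 to 60 N. Pads are 19 mm wide; open, the fingers measure 130 mm over their backs; the gripper's body (75 mm by 190 mm) begins 47 mm behind the grasp point.
Start: joints at [1.425, 0.501, -0.427, 1.55, 0.221, 1.138, -0.21], TCP at [0.258, -0.596, 0.227] pointing down, gripper open.
Joint ranges: [-2.88, 2.88], [-0.31, 2.03], [-1.54, 1.56], [0.2, 2.42], [-1.41, 4.55], [0.19, 2.02], [-2.57, 2.57]. Speed limits (rad/s): [2.57, 2.57, 3.14, 3.14, 3.14, 3.14, 3.14].

INTERFACE

Orientations are given as a rotation vector (axis times angle).
In Python, from station import manip gives the robot as it stands.
- The arm moves only by the shell command python3 -m crank 'ROWS'. ROWS is a JSON list of rows, 1 to 8 of them, each written [[dx, dy, dz], [rx, ry, rz], opening]: dx, dy, dz in parts of the range, where 1.0 means 75 cm, then a rotation vector rx, ry, rz in a scale on which 1.0 is 2 rad, then the finger opening in m; each row shifts and turns the commanded pose from where the row before left it, along the tool's axes as they then stand; what a row does not reach is not made up. A row lasts 1/12 s, in which the tool goes at most 0.0417 m and 0.125 rad, less where a joint would pass 70% of its speed; a pose out of reach is approached as far as the arm can. The fingers move at their own pace and stop on an object; the grip force is fixed at half the most. Time passes only in rows, so rows that do not move let the fingers close. It prints the time, the measured TCP pose, the force, the opening and the grip force at its end. Input that does not fit is refused with a message, and nothing moves.
- manip.read_state(): the state, without advancing time (a new reading comes with each control period).
- manip.read_camera(name): name is "scene" or "top" or "wrist"; returns (picture, depth): 480x640x3 uint8, red, green, blue; 480x640 float32, m along the optical axis (not along the pixel's ray), 0 where there is no reading.
- manip.calibration(name): a dict with "fovy" (degrees; the focal length in pixels is half the picture's height over the tangent of half this angle, whatever the lens; pixels are square), "cx", "cy" (the principal point, pixels), "R" (3x3) and "t" (3): a world point X has camera coordinates R X + t; the wrist camera has in their place "tool_from_camera" (4x4, takes a point from camera to tool coordinates, whose origin is the TCP and whose axes are the flange's). Camera axes: x right, y down, z forward; pixel columns grow to the right and rows downward; lengths in m; the calibration is good to about 2 mm. A picture is of the moment at which its call begins: read the wrist's pose just before it. calibration takes no time and is no camera call.
- manip.job_done(): hands the job in; it is judged then, once.
The state is a dict: "t": time; "q": joint angles; "dq": joint speeds; "joint_torque": joint torques, N m; "position": TCP position; "tool_rot": TCP orientation; "ft_force": force on the tool from outside, world axes, zero at the start; "wrist_torque": the same for the moment, N m; "opening": finger opening in m; "grasp_force": force on a finger pad.
Only numpy, scipy, OpenCV 4.12 (cv2) and the standard library are available. Lean on these libraries where they do the work, as an engineer would, in place of code of your own. Each camera call takes 0.05 s, during which the arm holds its last target. There are 200 camera calls.

TASK

Weigh the jar that has the carrying handle: hang it by the middle of its handle in the hook of the spring balance and lower it slowly (the hook well under 7 centimetres a second), so that the hook takes the weight little by little, without a jerk and without hauling down on it. Let go once the balance carries the whole jar, so that the hook neither drops nor springs up, and leave the jar hanging there untouched until jar and hook are quite still. Do not shift the other jars or the scraper.

Things in the scene. Friction and masses are not known exactly. Their poses are not given: they have to be found in the camera images.
- jar: The jar to weigh, the only one with a handle: closed glass jar of ochre pigment, black screw lid, 84 mm across, 130 mm tall, standing on the table, weight unknown (under 1 kg), centre of mass on its axis 60 mm up. A stiff bar handle, fixed to the neck, arches over the lid in the jar's x-z plane. Origin: centre of the underside, z up; its -x side is turned more or less to the robot.
- jar_apex (a point): Middle of the handle's top, on the bar's centre line, on the jar's axis 195 mm above the underside. Axes as the jar's. The handle is a round bar 8 mm thick: the top is nearly flat to x = -12 and +12 mm (3 mm lower), then straight shoulders slope down at 33 degrees to x = -52 and +52 mm (29 mm lower), then upright legs. It is open below, down to the lid.
- jar_grip (a point): Point on the bar's centre line on the handle's straight shoulder nearer the robot, 34 mm to the -x side of jar_apex and 17 mm below it. Pinch the bar here (8 mm) across the jar's y axis, with fingers tilted about 26 degrees from straight down, pointing down and to the jar's +x: so the gripper stays clear of the balance. Axes as the jar's.
- stand: Bench stand of the spring balance, fixed, placed differently each time. Origin: on the table straight below the hook, z up. Base plate 150 (x) by 260 mm (y), 14 mm thick, y = +60 to -200 mm; column 20 mm thick, 695 mm tall at y = -150 mm; two clamps hold the upright barrel, 43 mm thick at most, 429 to 660 mm above the table, over the hook. -x side: more or less to the robot.
- hook_seat (a point): Where the centre of the handle bar lies once seated: on the hook's axis, 7 mm above the wire's centre line at the hook's bottom; 312 mm above the table unloaded, sinking with the hook. Axes as the stand's. The hook, 6 mm wire, lies in the y-z plane; its mouth opens to +y, so the hung handle runs along x, gripped shoulder to -x.
- hook_tip (a point): Centre of the hook's round free tip (6 mm wire): 19 mm to the +y side of hook_seat and 21 mm above it. The mouth is between it and the shank, which comes down on the hook's axis to 24 mm above the tip and then bends to -y round the 30 mm wide throat. Bring the bar in sideways from +y with its centre about 12 mm above the tip (5 mm play up and down), then down. Axes as the stand's.
- hook (a joint): How far the hook has sunk, m: 0 unloaded (at its upper stop), 0.085 at the lower stop. It begins to sink at 0.2 N and then 1 mm for every 0.13 N (1 kg: about 74 mm); lightly damped, so it bobs after a sudden change of load.
- tall_jar: Bystander: glass jar of red pigment with cork lid, no handle, 72 mm across, 100 mm tall. Origin: centre of its underside.
- squat_jar: Bystander: glass jar of blue pigment with wooden lid, no handle, 90 mm across, 80 mm tall. Origin: centre of its underside.
- scraper: Bystander: scraper with wooden handle and steel blade, 280 mm long, 65 mm wide, 20 mm high, lying flat. Origin: middle of its length, on the table.

How it is judged:
On the way, in this order (a step that is already met when the one before it is completed fails the run):
1. the handle lies in the hook and the hook has begun to take the weight (contact force between jar and stand above 0.6 N and value of joint hook above 0.003 m and y of jar_apex in the frame of hook_seat between -0.012 and 0.012 m and z of jar_apex in the frame of hook_seat between -0.008 and 0.012 m), for 0.2 s.
2. jar hangs from the hook, let go, and jar and hook are still for a second (contact force between jar and the arm below 0.05 N and contact force between jar and the fingers below 0.05 N and contact force between jar and stand above 1.5 N and value of joint hook above 0.012 m and velocity of joint hook between -0.006 and 0.006 m/s and linear speed of jar below 0.02 m/s), for 1 s.
At the end, for the whole second after the job is handed in: The jar hangs free by the middle of its handle (within 15 mm) in the bottom of the hook, upright within 0.17 rad, the hook sunk by its weight (more than 12 mm); jar slower than 20 mm/s and hook slower than 6 mm/s (x of jar_apex in the frame of hook_seat between -0.015 and 0.015 m and y of jar_apex in the frame of hook_seat between -0.008 and 0.008 m and z of jar_apex in the frame of hook_seat between -0.006 and 0.008 m and value of joint hook above 0.012 m and angle between jar's own z axis and vertical below 0.17 rad and velocity of joint hook between -0.006 and 0.006 m/s and linear speed of jar below 0.02 m/s); the robot touches nothing.
It fails at once if the hook jerks, drops or springs up: it moves faster than 0.07 m/s (velocity of joint hook above 0.07 m/s or velocity of joint hook below -0.07 m/s).
It fails at once if the jar is pulled or pushed against the balance with more than 13 N (it weighs under 9.5 N) (contact force between jar and stand above 13 N).
It fails at once if a bystander is shifted by more than 20 mm (distance of any of tall_jar, squat_jar, scraper from where it was at the start of the episode above 0.02 m).
It also fails if it takes over 61 s, if anything falls off the work surface, if the arm or the gripper's body presses on something with over 40 N, if the wrist force passes 120 N, or if a joint passes its speed limit or range.

## Working session

There is one attempt and no reset: what is moved stays moved. The work goes in short steps, Python scripts to look and compute and a shell command to move; the robot and the scene stay as the last step left them, time stands still between calls to the robot, and variables do not carry over. Pictures are saved under pics/ and viewed, at most 13 in all, crops included, and the job is handed in when it is done.

```bash
mkdir -p pics; ls
python3 - <<'E'
from station import manip
import cv2,numpy as np
s=manip.read_state();print(s)
print(manip.grip_point_offset)
for n in("scene","top","wrist"):
    c=manip.calibration(n);print(n,c)
    p,d=manip.read_camera(n);cv2.imwrite(f"pics/{n}0.png",p[:,:,::-1]);np.savez(f"pics/{n}0.npz",p=p,d=d)
E
```

```text
pics
{'t': 0.0, 'q': array([ 1.42520422,  0.5018289 , -0.42679184,  1.55145845,  0.2207941 ,
        1.13832857, -0.21032888]), 'dq': array([-0.00135833,  0.0011331 ,  0.00096105, -0.00045857, -0.00068533,
        0.00077453,  0.00037383]), 'joint_torque': array([-4.53405573e-05, -5.66591370e+01, -5.81664383e+00, -2.79107398e+01,
       -6.88970019e-02,  3.09720787e-02,  2.01209918e-04]), 'position': array([ 0.2580505 , -0.59580157,  0.2256868 ]), 'tool_rot': array([-3.07429129e+00, -6.37313695e-01,  5.34678720e-04]), 'ft_force': array([-0.3266565 ,  0.17845893, -0.45004498]), 'wrist_torque': array([-0.01072004, -0.05028032,  0.00688559]), 'grasp_force': 0.0, 'opening': 0.09147570215334172}
0.0188
scene {'fovy': 44.41612026093488, 'cx': 313.55354113957094, 'cy': 241.8527652190054, 'R': array([[ 0.8375276 ,  0.54620889,  0.01426066],
       [ 0.34130309, -0.50259812, -0.79429676],
       [-0.42668456,  0.67011267, -0.60736258]]), 't': array([-0.47958461,  0.01138502,  1.35048657])}
top {'fovy': 50.40942325662659, 'cx': 312.65040592743264, 'cy': 238.59693525948794, 'R': array([[-0.00359211, -0.99996343, -0.00776172],
       [-0.98306437,  0.00495336, -0.18319366],
       [ 0.18322541,  0.00697222, -0.9830462 ]]), 't': array([0.06645244, 0.57432852, 1.08790845])}
wrist {'fovy': 68.74187458577623, 'cx': 324.4608008657581, 'cy': 236.33482453386256, 'tool_from_camera': array([[ 5.35978771e-05, -9.59952991e-01, -2.80161119e-01,
         7.66268199e-02],
       [ 9.99999276e-01,  3.88349777e-04, -1.13934329e-03,
         7.28181909e-04],
       [ 1.20251651e-03, -2.80160855e-01,  9.59952316e-01,
        -1.57968347e-01],
       [ 0.00000000e+00,  0.00000000e+00,  0.00000000e+00,
         1.00000000e+00]])}
```

View pics/scene0.png

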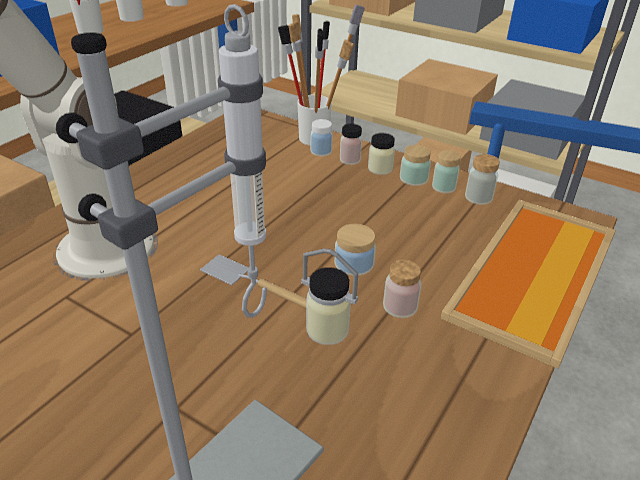

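View pics/top0.png

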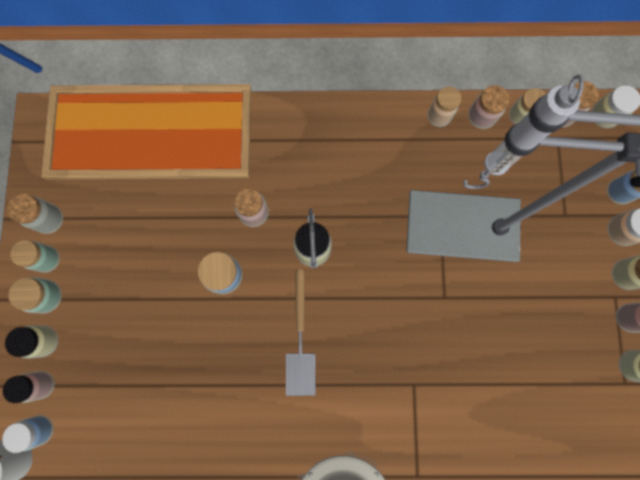

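The scene view shows the handled jar at (328,305), with its handle's top at about (325,255), and the hook at (255,295). In the top view the lid is at (313,241), the handle runs (311,212)-(313,267), the base plate covers (408-522, 192-260), the hook is near (478,183), and the scraper lies just in front of the jar.

```bash
cat > h.py <<'E'
from station import manip
import cv2,numpy as np
from scipy.spatial.transform import Rotation as Rn
def f(c): return 240/np.tan(np.radians(c['fovy'])/2)
def cam(n,s=None):
    c=manip.calibration(n)
    if n!='wrist': return f(c),c['cx'],c['cy'],c['R'].T,-c['R'].T@c['t']
    T=np.eye(4);T[:3,:3]=Rn.from_rotvec(s['tool_rot']).as_matrix();T[:3,3]=s['position']
    M=T@c['tool_from_camera'];return f(c),c['cx'],c['cy'],M[:3,:3],M[:3,3]
def cloud(k,d):
    F,cx,cy,R,o=k;v,u=np.mgrid[:480,:640]
    return np.stack([(u-cx)/F*d,(v-cy)/F*d,d],-1)@R.T+o
def ray(k,u,v):
    F,cx,cy,R,o=k;return o,R@np.array([(u-cx)/F,(v-cy)/F,1])
def plane(k,u,v,z):
    o,r=ray(k,u,v);return o+r*(z-o[2])/r[2]
def proj(k,X):
    F,cx,cy,R,o=k;p=R.T@(np.asarray(X)-o);return p[:2]/p[2]*F+[cx,cy]
def tri(k1,p1,k2,p2):
    o1,r1=ray(k1,*p1);o2,r2=ray(k2,*p2)
    a,b=np.linalg.lstsq(np.c_[r1,-r2],o2-o1,rcond=None)[0]
    return (o1+a*r1+o2+b*r2)/2,np.linalg.norm(o1+a*r1-o2-b*r2)
E
python3 - <<'E'
from h import *
np.set_printoptions(precision=4,suppress=True)
kt,ks=cam('top'),cam('scene')
T=np.load('pics/top0.npz');S=np.load('pics/scene0.npz')
P=cloud(kt,T['d']);Q=cloud(ks,S['d'])
# base plate: gray mask
p=T['p'].astype(int);sat=p.max(-1)-p.min(-1)
m=((sat<30)&(p[...,0]>80)&(p[...,0]<200)).astype(np.uint8);m[:, :380]=0;m[:185]=0;m[275:]=0;m[:,530:]=0
m=cv2.morphologyEx(m,cv2.MORPH_OPEN,np.ones((5,5)))
c=max(cv2.findContours(m,0,2)[0],key=cv2.contourArea)
W=np.array([plane(kt,*q[0],.014)[:2] for q in c]).astype(np.float32)
r=cv2.minAreaRect(W);print('base',r,cv2.boxPoints(r).tolist())
# lid
m=(p.max(-1)<50).astype(np.uint8);m[:215]=0;m[270:]=0;m[:,:285]=0;m[:,340:]=0
ys,xs=np.nonzero(m);W=np.array([plane(kt,x,y,.13)[:2] for x,y in zip(xs,ys)]).astype(np.float32)
print('lid',len(W),cv2.minEnclosingCircle(W))
# handle in clouds
for n,C in(('top',P),('scene',Q)):
    mm=(C[...,2]>.145)&(C[...,2]<.22)&(abs(C[...,0]-.56)<.2)&(abs(C[...,1]-.06)<.12)
    X=C[mm];print(n,len(X),X.min(0),X.max(0))
    if len(X):
        ctr=X.mean(0);u,s,v=np.linalg.svd(X[:,:2]-ctr[:2]);print(ctr,s,v[0],np.degrees(np.arctan2(v[0][1],v[0][0])))
        print(np.percentile((X[:,:2]-ctr[:2])@v[0],[0,5,95,100]))
# hook in clouds
for n,C in(('top',P),('scene',Q)):
    mm=(C[...,2]>.28)&(C[...,2]<.42)&(abs(C[...,0]-.62)<.2)&(abs(C[...,1]+.3)<.2)
    X=C[mm];print(n,len(X),X.min(0) if len(X) else'',X.max(0) if len(X) else '',np.median(X,0) if len(X) else '')
a=cv2.resize(S['p'][220:330,210:370,::-1],None,fx=5,fy=5,interpolation=2)[:, :]
b=cv2.resize(T['p'][140:290,290:520,::-1],None,fx=3.4,fy=3.4,interpolation=2)
cv2.imwrite('pics/c1.png',a);cv2.imwrite('pics/c2.png',b)
E
```

```text
base ((0.612255871295929, -0.28631293773651123), (0.2608036696910858, 0.15212225914001465), 84.70995330810547) [[0.5244959592819214, -0.40914666652679443], [0.6759703159332275, -0.4231719970703125], [0.7000157833099365, -0.16347920894622803], [0.5485414266586304, -0.14945387840270996]]
lid 672 ((0.559600293636322, 0.06593824177980423), 0.03539406880736351)
top 222 [0.5047 0.0604 0.1515] [0.6151 0.0703 0.201 ]
[0.5556 0.0653 0.1857] [0.4697 0.034 ] [-0.9989 -0.0461] -177.35854864559911
[-0.0596 -0.0525  0.0465  0.051 ]
scene 364 [0.5067 0.0564 0.1453] [0.619  0.0695 0.2015]
[0.5685 0.0622 0.1778] [0.6964 0.0381] [0.9985 0.0544] 3.118570214466283
[-0.0618 -0.0574  0.0481  0.0505]
top 755 [ 0.5954 -0.3711  0.2802] [ 0.6256 -0.1965  0.4192] [ 0.6047 -0.3582  0.3535]
scene 2336 [ 0.6    -0.3798  0.2801] [ 0.6276 -0.1987  0.42  ] [ 0.6161 -0.3715  0.3554]
```

View pics/c1.png

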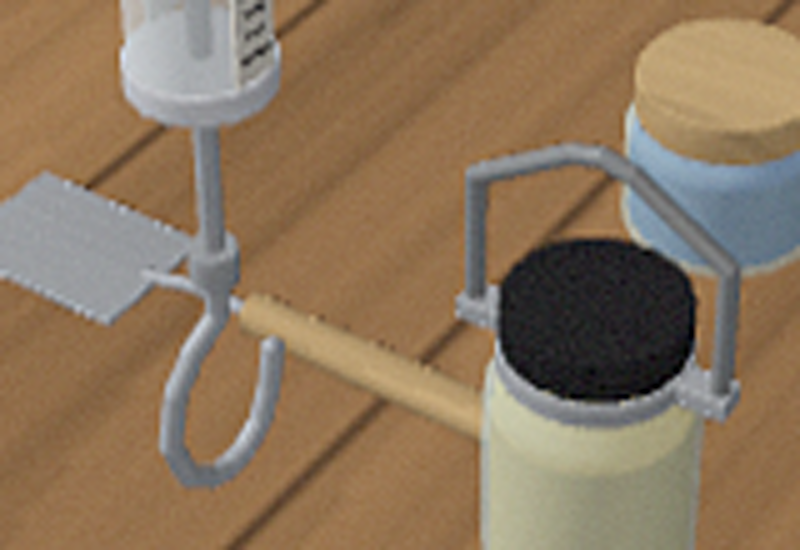

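View pics/c2.png

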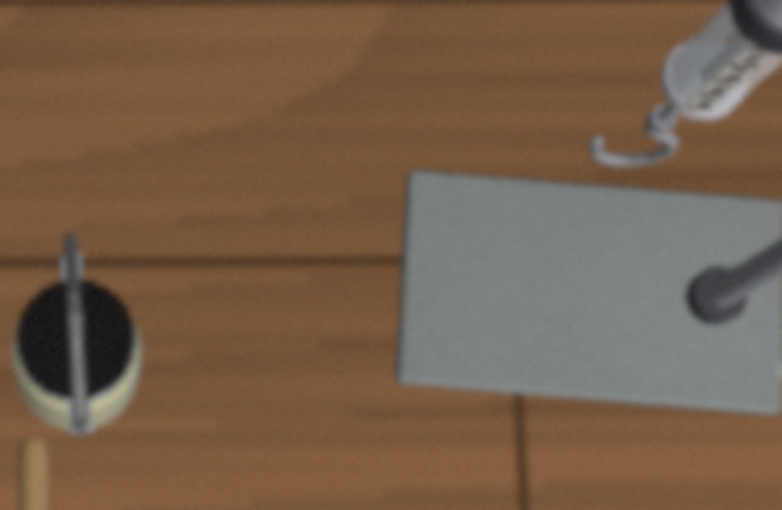

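The crops put the hook tip at scene (264.4,288.6) / top (465.6,181.8), and the handle bends at scene (305.6,254.4), (357,273.6) / top (310.6,210.6), (313.5,265.9).

```bash
cat >> h.py <<'E'
np.set_printoptions(precision=4,suppress=True)
def toolR(yaw,tilt=26):
    j=np.array([np.cos(yaw),np.sin(yaw),0]);jy=np.array([-np.sin(yaw),np.cos(yaw),0]);t=np.radians(tilt)
    z=np.sin(t)*j-np.cos(t)*np.array([0,0,1]);y=-jy;return np.c_[np.cross(y,z),y,z]
def delta(pos,Rt,s=None):
    s=s or manip.read_state();R=Rn.from_rotvec(s['tool_rot']).as_matrix()
    d=np.asarray(pos)-s['position']
    print('t',s['t'],'rotvec tool',Rn.from_matrix(R.T@Rt).as_rotvec(),'trans in current',R.T@d,'trans in target axes',Rt.T@d,'world',d)
E
python3 - <<'E'
from h import *
kt,ks=cam('top'),cam('scene')
a,e=tri(ks,(264.4,288.6),kt,(465.6,181.8));print('tip',a,e)
a,e=tri(ks,(305.6,254.4),kt,(310.6,210.6));print('far',a,e)
b,e=tri(ks,(357,273.6),kt,(313.5,265.9));print('near',b,e,(a+b)/2,np.arctan2(*(a-b)[1::-1]),np.linalg.norm(a-b))
O=np.array([.6187,-.2166]);yw=-.092
print('pred tip px',[proj(k,[.6204,-.1977,.333]) for k in(kt,ks)])
print('pred wirebottom',[proj(k,[.6187,-.2166,.305]) for k in(kt,ks)])
yaw=.05;R=toolR(yaw);c=np.array([.5605,.065]);j=np.array([np.cos(yaw),np.sin(yaw)])
g=np.r_[c-.034*j,.178]
print('apex px',[proj(k,np.r_[c,.195]) for k in(kt,ks)],'near bend px',[proj(k,np.r_[c-.052*j,.166]) for k in(kt,ks)])
delta(g+(.0188-.09)*R[:,2],R)
E
```

```text
tip [ 0.6211 -0.1997  0.3323] 0.0021180743489322704
far [0.5698 0.0415 0.2169] 0.07590170127888969
near [0.5489 0.0893 0.114 ] 0.10257389225267176 [0.5593 0.0654 0.1655] -1.1586522883564343 0.11537929732228616
pred tip px [array([464.1518, 181.6099]), array([264.0695, 287.2455])]
pred wirebottom [array([470.4279, 187.1251]), array([254.9574, 311.1673])]
apex px [array([311.5931, 232.4333]), array([329.5109, 250.4336])] near bend px [array([313.1203, 260.7671]), array([304.1453, 253.7492])]
t 0.15 rotvec tool [-0.0829  0.4491  0.3523] trans in current [ 0.4792 -0.5092 -0.0153] trans in target axes [ 0.2496 -0.645   0.1038] world [0.2372 0.6577 0.0161]
```

Careful with the scale: shifts go in shares of 75 cm and turns go in shares of 2 rad. That gives: -0.0358 m is -0.0477, 0.0139 m is 0.0185, 0.0898 rad is 0.0449.

```bash
python3 -m crank '[[[0,0,0],[-0.0083,0.0449,0.0352],0.06],[[0,0,0],[-0.0083,0.0449,0.0352],0.06],[[0,0,0],[-0.0083,0.0449,0.0352],0.06],[[0,0,0],[-0.0083,0.0449,0.0352],0.06],[[0,0,0],[-0.0083,0.0449,0.0352],0.06],[[0.0185,-0.0477,0.0077],[0,0,0],0.06],[[0.0185,-0.0477,0.0077],[0,0,0],0.06],[[0.0185,-0.0477,0.0077],[0,0,0],0.06]]'; python3 -m crank '[[[0.0185,-0.0477,0.0077],[0,0,0],0.06],[[0.0185,-0.0477,0.0077],[0,0,0],0.06],[[0.0185,-0.0477,0.0077],[0,0,0],0.06],[[0.0185,-0.0477,0.0077],[0,0,0],0.06],[[0.0185,-0.0477,0.0077],[0,0,0],0.06],[[0.0185,-0.0477,0.0077],[0,0,0],0.06],[[0.0185,-0.0477,0.0077],[0,0,0],0.06],[[0.0185,-0.0477,0.0077],[0,0,0],0.06]]'; python3 -m crank '[[[0.0185,-0.0477,0.0077],[0,0,0],0.06],[[0.0185,-0.0477,0.0077],[0,0,0],0.06],[[0.0185,-0.0477,0.0077],[0,0,0],0.06],[[0.0185,-0.0477,0.0077],[0,0,0],0.06],[[0.0185,-0.0477,0.0077],[0,0,0],0.06],[[0,0,0],[0,0,0],0.06]]'
python3 - <<'E'
from h import *
yaw=.05;R=toolR(yaw);c=np.array([.5605,.065]);j=np.array([np.cos(yaw),np.sin(yaw)])
g=np.r_[c-.034*j,.178]
delta(g+(.0188-.09)*R[:,2],R)
s=manip.read_state();k=cam('wrist',s);p,d=manip.read_camera('wrist')
cv2.imwrite('pics/w1.png',p[:,:,::-1]);np.savez('pics/w1.npz',p=p,d=d,**{a:s[a] for a in('position','tool_rot')})
P=cloud(k,d);m=(P[...,2]>.15)&(P[...,2]<.215)&(abs(P[...,0]-.56)<.09)&(abs(P[...,1]-.065)<.04)
X=P[m];print(len(X),X.min(0),X.max(0))
for a in np.arange(.5,.62,.01):
    q=X[(X[:,0]>=a)&(X[:,0]<a+.01)]
    if len(q): print(round(a,3),len(q),np.median(q,0),np.percentile(q[:,2],95))
E
```

```text
t: 0.82
position: [0.297, -0.486, 0.2282]
tool_rot: [-3.049, -0.071, -0.705]
ft_force: [1.7, 0.4, -0.5]
opening: 0.06
grasp_force: 0.0
t: 1.48
position: [0.4038, -0.193, 0.2355]
tool_rot: [-3.051, -0.077, -0.704]
ft_force: [-0.5, -0.4, 0.3]
opening: 0.0601
grasp_force: 0.0
t: 1.98
position: [0.4717, -0.0053, 0.2406]
tool_rot: [-3.049, -0.092, -0.706]
ft_force: [-0.2, -0.2, -0.2]
opening: 0.06
grasp_force: 0.0
t 1.9833 rotvec tool [-0.0013 -0.0011  0.0103] trans in current [ 0.0255 -0.0655  0.0107] trans in target axes [ 0.0249 -0.0658  0.0106] world [0.0237 0.067  0.0014]
1826 [0.5058 0.0568 0.1502] [0.6176 0.0698 0.1998]
0.5 107 [0.5079 0.0593 0.1665] 0.17040984181168997
0.51 191 [0.5146 0.06   0.1727] 0.17646697719713111
0.52 189 [0.525  0.0609 0.1794] 0.18301848814204033
0.53 206 [0.5351 0.0615 0.186 ] 0.18981317891381724
0.54 214 [0.545  0.0619 0.1924] 0.19566105973766004
0.55 190 [0.555  0.0625 0.1966] 0.19842805085790505
0.56 167 [0.5647 0.0628 0.1976] 0.1989704711218409
0.57 136 [0.5746 0.0629 0.1947] 0.1966365249967381
0.58 114 [0.5848 0.0634 0.1881] 0.1922550808879207
0.59 100 [0.5948 0.0638 0.1816] 0.1848858458696677
0.6 108 [0.6059 0.0645 0.1746] 0.17850309244346158
0.61 104 [0.6123 0.0638 0.1653] 0.17188398599618201
```

View pics/w1.png

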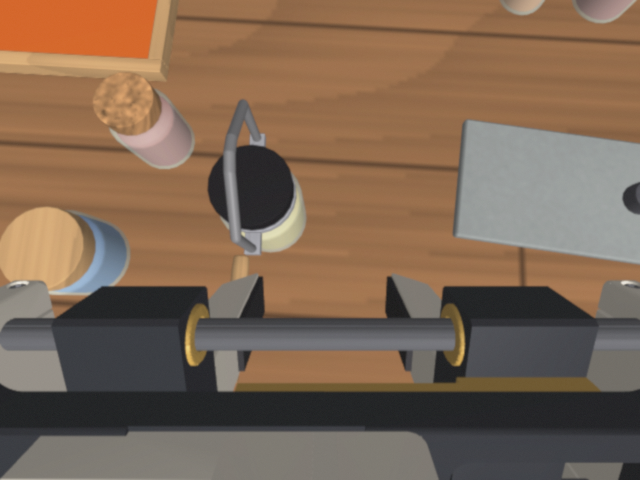

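The wrist view shows the handle's arch at (235,175), upright and unobstructed, with the scraper handle's end at (240,265), well below the path. From depth, the apex is at about (0.561, 0.063) and the yaw is 0.048.

To row units: -0.032 m is -0.0427, 0.0127 m is 0.0169, 0.01 rad is 0.005.

```bash
python3 -m crank '[[[0.0169,-0.0427,0.0071],[0,0,0.005],0.06],[[0.0169,-0.0427,0.0071],[0,0,0],0.06],[[0,0,0],[0,0,0],0.06],[[0,0,0],[0,0,0],0.06]]'
cat >> h.py <<'E'
def handle(s,c0,half=.055):
    k=cam('wrist',s);p,d=manip.read_camera('wrist');P=cloud(k,d)
    m=(P[...,2]>.15+c0[2])&(P[...,2]<.215+c0[2])&(abs(P[...,0]-c0[0])<.075)&(abs(P[...,1]-c0[1])<.025)
    X=P[m]
    if len(X)<20: print('few',len(X));return p
    f=np.polyfit(X[:,0],X[:,1],1)
    for a in np.arange(-.06,.06,.01):
        q=X[(X[:,0]>=c0[0]+a)&(X[:,0]<c0[0]+a+.01)]
        if len(q): print(round(a,3),len(q),np.median(q,0))
    print('yaw',f[0],'y at c0',np.polyval(f,c0[0]),'ends',X.min(0),X.max(0));return p
E
python3 - <<'E'
from h import *
s=manip.read_state()
yaw=.048;R=toolR(yaw);c=np.array([.561,.0632]);j=np.array([np.cos(yaw),np.sin(yaw)])
g=np.r_[c-.034*j,.178]
delta(g+.0188*R[:,2],R)
handle(s,[.561,.0632,0])
E
```

```text
t: 2.37
position: [0.4946, 0.054, 0.2417]
tool_rot: [-3.049, -0.068, -0.704]
ft_force: [-0.1, -0.2, 0.5]
opening: 0.0599
grasp_force: 0.0
t 2.3667 rotvec tool [-0.0001 -0.0003 -0.0036] trans in current [ 0.0015 -0.006   0.0904] trans in target axes [ 0.0015 -0.006   0.0904] world [ 0.0407  0.008  -0.0806]
-0.06 83 [0.5089 0.0612 0.169 ]
-0.05 164 [0.5162 0.0615 0.174 ]
-0.04 176 [0.526  0.0619 0.1805]
-0.03 197 [0.5362 0.0623 0.1867]
-0.02 199 [0.5459 0.063  0.193 ]
-0.01 191 [0.556  0.0633 0.1968]
0.0 166 [0.5658 0.0636 0.1972]
0.01 142 [0.5756 0.0641 0.1942]
0.02 120 [0.5858 0.0648 0.1879]
0.03 104 [0.5958 0.0651 0.1814]
0.04 97 [0.6057 0.066  0.1748]
0.05 48 [0.6136 0.0661 0.1701]
yaw 0.048057032856435186 y at c0 0.06357857614349342 ends [0.5059 0.0572 0.1525] [0.6171 0.0702 0.2002]
```

To row units: 0.03 m is 0.04, -0.0063 m is -0.0084, -0.003 rad is -0.0015.

```bash
python3 -m crank '[[[0.0023,-0.0084,0],[0,0,-0.0015],0.06],[[0,0,0.04],[0,0,0],0.06],[[0,0,0.04],[0,0,0],0.06],[[0,0,0.0267],[0,0,0],0.06],[[0,0,0.0139],[0,0,0],0.06],[[0,0,0],[0,0,0],0.06],[[0,0,0],[0,0,0],0.06]]'
python3 - <<'E'
from h import *
s=manip.read_state()
yaw=.048;R=toolR(yaw);c=np.array([.5615,.0636]);j=np.array([np.cos(yaw),np.sin(yaw)])
g=np.r_[c-.034*j,.178]
delta(g+.0188*R[:,2],R)
p=handle(s,[.561,.0632,0]);cv2.imwrite('pics/w2.png',p[:,:,::-1])
E
```

```text
t: 3.0
position: [0.4922, 0.0549, 0.2059]
tool_rot: [-3.038, -0.067, -0.732]
ft_force: [0.4, 0.1, 0.2]
opening: 0.0601
grasp_force: 0.0
t 3.0 rotvec tool [-0.0033 -0.0194 -0.0048] trans in current [ 0.0186 -0.0052  0.0599] trans in target axes [ 0.0198 -0.0053  0.0595] world [ 0.0436  0.0074 -0.0448]
-0.06 125 [0.5084 0.0609 0.1687]
-0.05 246 [0.5162 0.0612 0.1736]
-0.04 253 [0.5259 0.062  0.1803]
-0.03 269 [0.5362 0.0624 0.1867]
-0.02 280 [0.5458 0.063  0.193 ]
-0.01 262 [0.5559 0.0633 0.1968]
0.0 219 [0.5659 0.0637 0.1972]
0.01 174 [0.5755 0.0642 0.1942]
0.02 135 [0.5857 0.0647 0.1879]
0.03 126 [0.5961 0.0653 0.1812]
0.04 104 [0.6059 0.0657 0.1747]
0.05 50 [0.6136 0.0666 0.1698]
yaw -0.022385216743632905 y at c0 0.06397459520282002 ends [0.4861 0.0573 0.1511] [0.6164 0.0879 0.215 ]
```

View pics/w2.png

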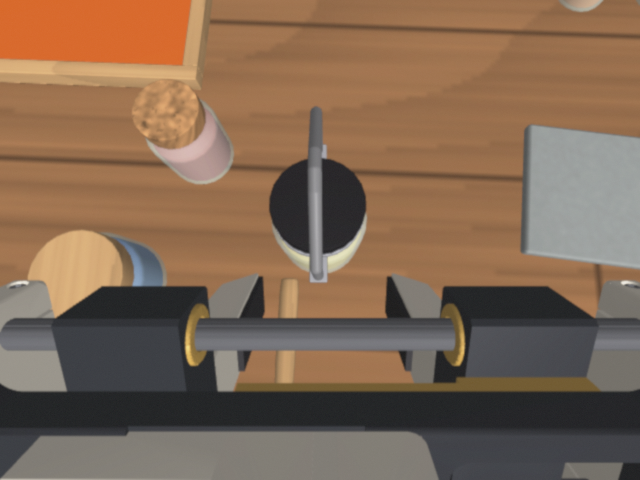

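The handle is centred between the fingers at about (316,190). The arm did not move forward as commanded, so I'll check the joint limits.

Run:
```python
from station import manip
s=manip.read_state();print(s['q'].round(3),s['dq'].round(3),s['joint_torque'].round(1),s['ft_force'],s['wrist_torque'])
```

```text
[ 1.527 -0.306 -1.533  2.321 -0.744  0.443 -0.986] [-0.005  0.002 -0.005 -0.01  -0.002 -0.     0.003] [  0.2  10.9   7.8 -24.1  -0.6  -2.   -0. ] [-0.33297493  0.01295483  0.06197635] [-0.0136218   0.55245857  0.01531387]
```

To row units: -0.04 m is -0.0533, -0.03 m is -0.04.

```bash
python3 -m crank '[[[0,0,-0.0533],[0,0,0],0.06],[[0,0,-0.0533],[0,0,0],0.06],[[0,0,-0.04],[0,0,0],0.06],[[0,0,0],[0,0,0],0.06]]'
cat > fk.py <<'E'
import numpy as np
from scipy.spatial.transform import Rotation as Rn
def fk(q,L,sg=-1,b=0):
    Y=lambda a:Rn.from_euler('z',sg*a).as_matrix();Pm=lambda a:Rn.from_euler('y',a).as_matrix()
    R=Y(q[0]+b);p=np.array([0,0,L[0]]);R=R@Pm(q[1]);p=p+R@[L[4],0,L[1]]
    R=R@Y(q[2])@Pm(q[3]);p=p+R@[L[5],0,L[2]]
    R=R@Y(q[4])@Pm(q[5]);p=p+R@[L[6],0,L[3]];R=R@Y(q[6]);return p,R
E
python3 - <<'E'
from h import *;from fk import *;from scipy.optimize import least_squares
s=manip.read_state();print(s['q'],s['position'],s['tool_rot'],s['t'])
D=[([1.42520422,.5018289,-.42679184,1.55145845,.2207941,1.13832857,-.21032888],[.2580505,-.59580157,.2256868],[-3.07429129,-.637313695,.00053467872]),
 ([1.527,-.306,-1.533,2.321,-.744,.443,-.986],[.4922,.0549,.2059],[-3.038,-.067,-.732]),(s['q'],s['position'],s['tool_rot'])]
import itertools
for sg in(-1,1):
  for q,p,r in D:
    R=Rn.from_rotvec(r).as_matrix();M=fk(q,[0]*7,sg)[1];print(sg,'R err left',Rn.from_matrix(R@M.T).as_rotvec(),'right',Rn.from_matrix(M.T@R).as_rotvec())
  o=least_squares(lambda L:np.concatenate([fk(q,L,sg)[0]-p for q,p,r in D]),[.35,.4,.4,.2,0,0,0]);print(o.x,np.abs(o.fun).max())
E
```

```text
t: 3.38
position: [0.471, 0.059, 0.2548]
tool_rot: [-3.036, -0.087, -0.743]
ft_force: [0.8, 0.8, -0.7]
opening: 0.0599
grasp_force: 0.0
[ 1.0608 -0.3061 -1.0947  2.31   -0.5256  0.5395 -1.1993] [0.471  0.059  0.2548] [-3.0361 -0.0868 -0.7427] 3.3833
-1 R err left [-0.0011  0.0029 -1.5708] right [ 0.     -0.      1.5708]
-1 R err left [ 0.7157  0.041  -1.3986] right [ 0.001  -0.0008  1.5716]
-1 R err left [ 0.7238  0.0432 -1.3934] right [0.     0.     1.5708]
[ 0.2479  0.4657  0.4383  0.2972  0.0404 -0.0794  0.0256] 0.003648919767206861
1 R err left [0.0035 0.     2.3884] right [ 0.0033 -0.0033 -2.3884]
1 R err left [-0.7159  0.0008  1.4845] right [ 0.0396 -0.0414 -1.6471]
1 R err left [-0.7338 -0.      1.5028] right [ 0.0438 -0.0438 -1.6712]
[ 2.8272 -0.3745  0.2527  1.4689 -0.5661  1.0852 -0.4857] 0.051742118315241115
```

To row units: -0.036 m is -0.048, 0.0175 m is 0.0233.

```bash
L='from station import manip;s=manip.read_state();print(s["q"].round(3).tolist(),s["position"].round(4).tolist(),s["tool_rot"].round(3).tolist())'
python3 -m crank '[[[0.0233,0,-0.048],[0,0,0],0.06],[[0.0233,0,-0.048],[0,0,0],0.06],[[0.0233,0,-0.048],[0,0,0],0.06],[[0.0233,0,-0.048],[0,0,0],0.06]]' >/dev/null; python3 -c "$L"
python3 -m crank '[[[0.048,0,0.0233],[0,0,0],0.06],[[0.048,0,0.0233],[0,0,0],0.06],[[0.048,0,0.0233],[0,0,0],0.06],[[0.048,0,0.0233],[0,0,0],0.06]]' >/dev/null; python3 -c "$L"
python3 -m crank '[[[0.048,0,0.0233],[0,0,0],0.06],[[0.048,0,0.0233],[0,0,0],0.06],[[0.048,0,0.0233],[0,0,0],0.06],[[0,0,0],[0,0,0],0.06]]' ; python3 -c "$L"
```

```text
[0.476, -0.306, -0.568, 2.181, -0.208, 0.748, -1.502] [0.469, 0.0605, 0.3486] [-3.035, -0.091, -0.741]
[0.538, 0.102, -0.771, 1.876, 0.208, 0.723, -1.844] [0.6304, 0.0723, 0.3525] [-3.032, -0.095, -0.744]
t: 4.38
position: [0.7538, 0.0765, 0.3506]
tool_rot: [-3.03, -0.086, -0.735]
ft_force: [0.5, -1.8, -0.4]
opening: 0.0603
grasp_force: 0.0
[0.396, 0.373, -0.717, 1.597, 0.433, 0.816, -1.971] [0.7538, 0.0765, 0.3506] [-3.03, -0.086, -0.735]
```

```bash
cat >> fk.py <<'E'
from scipy.optimize import least_squares
D=[([1.42520422,.5018289,-.42679184,1.55145845,.2207941,1.13832857,-.21032888],[.2580505,-.59580157,.2256868]),
 ([1.527,-.306,-1.533,2.321,-.744,.443,-.986],[.4922,.0549,.2059]),([1.0608,-.3061,-1.0947,2.31,-.5256,.5395,-1.1993],[.471,.059,.2548]),
 ([.476,-.306,-.568,2.181,-.208,.748,-1.502],[.469,.0605,.3486]),([.538,.102,-.771,1.876,.208,.723,-1.844],[.6304,.0723,.3525]),([.396,.373,-.717,1.597,.433,.816,-1.971],[.7538,.0765,.3506])]
Lo=least_squares(lambda L:np.concatenate([fk(q,L)[0]-p for q,p in D]),[.35,.4,.4,.2,0,0,0])
LO=np.array([-2.88,-.31,-1.54,.2,-1.41,.19,-2.57]);HI=np.array([2.88,2.03,1.56,2.42,4.55,2.02,2.57])
Z=Rn.from_euler('z',np.pi/2).as_matrix()
def FK(q): p,R=fk(q,Lo.x);return p,R@Z
def ikstep(q,p,R,k=0,qr=None):
    for _ in range(3):
        a,A=FK(q);e=np.r_[p-a,Rn.from_matrix(R@A.T).as_rotvec()]
        J=np.zeros((6,7))
        for i in range(7):
            h=q.copy();h[i]+=1e-5;b,B=FK(h);J[:,i]=np.r_[b-a,Rn.from_matrix(B@A.T).as_rotvec()]/1e-5
        act=np.zeros(7,bool)
        for _ in range(3):
            Jm=J.copy();Jm[:,act]=0;dq=np.linalg.pinv(Jm,rcond=1e-3)@e
            if qr is not None: dq+=k*(np.eye(7)-np.linalg.pinv(Jm)@Jm)@((qr-q)*~act)
            dq[act]=0;n=q+dq;w=(n<LO+.004)|(n>HI-.004)
            if not (w&~act).any(): break
            act|=w
        q=np.clip(q+dq,LO+.004,HI-.004)
    return q
E
python3 - <<'E'
from h import *;from fk import *
print(Lo.x,np.abs(Lo.fun).max())
s=manip.read_state();q=s['q'].copy();R0=Rn.from_rotvec(s['tool_rot'])
def run(q,p0,p1,R,n):
    for i in range(1,n+1): q=ikstep(q,p0+(p1-p0)*i/n,R)
    print(p1,q.round(3),np.linalg.norm(FK(q)[0]-p1));return q
# check predictor: replay start
q2=np.array(D[0][0]);p=np.array(D[0][1]);Ra=Rn.from_rotvec([-3.0743,-.6373,.0005]);dr=Rn.from_rotvec([-.0166,.0898,.0704])
for i in range(5): Ra=Ra*dr;q2=ikstep(q2,p,Ra.as_matrix())
q2=run(q2,p,np.array([.4922,.054,.2417]),Ra.as_matrix(),20)
yaw=.048;R=toolR(yaw);c=np.array([.5615,.0636]);j=np.array([np.cos(yaw),np.sin(yaw)])
G=np.r_[c-.034*j,.178]+.0188*R[:,2]
p=s['position'];a=run(q,p,G+[0,0,.15],R,10);a=run(a,G+[0,0,.15],G,10)
a=run(a,G,G+[0,0,.16],R,10)
H=np.array([.6187,-.2166,.345]);Rh=toolR(-.092);jh=Rh[:,1]*0+[np.cos(-.092),np.sin(-.092),0]
T=H-.034*jh+[0,0,-.017]+.0188*Rh[:,2];print(T)
a=run(a,G+[0,0,.16],T,Rh,15)
run(a,T,T-[0,0,.11],Rh,8)
E
```

```text
[ 0.3338  0.4951  0.4703  0.3433  0.0315 -0.0184  0.0319] 0.012926761948192936
[0.4922 0.054  0.2417] [ 1.383 -0.284 -1.394  2.26  -0.558  0.531 -1.161] 2.938070124739548e-10
[0.5358 0.0624 0.3111] [ 0.676 -0.092 -0.829  2.103 -0.027  0.65  -1.671] 2.9486976156568106e-11Traceback (most recent call last):
  File "<stdin>", line 13, in <module>
TypeError: run() missing 1 required positional argument: 'n'
```

```bash
cat > sim.py <<'E'
from h import *;from fk import *
def run(q,p0,p1,R,n,tag=''):
    for i in range(1,n+1): q=ikstep(q,p0+(p1-p0)*i/n,R)
    print(tag,p1,q.round(3),'err',np.linalg.norm(FK(q)[0]-p1).round(4));return q
yaw=.048;R=toolR(yaw);c=np.array([.5615,.0636]);j=np.array([np.cos(yaw),np.sin(yaw),0])
G=np.r_[c,.195]-.034*j-[0,0,.017]+.0188*R[:,2]
yh=-.092;Rh=toolR(yh);jh=np.array([np.cos(yh),np.sin(yh),0])
T=np.array([.6187,-.2166,.345])-.034*jh-[0,0,.017]+.0188*Rh[:,2]
def rest(q,p):
    u=np.array([0,0,.15]);a=run(q,p,G+u,R,10,'above');a=run(a,G+u,G,R,10,'grasp');a=run(a,G,G+u,R,10,'lift')
    y=T+[.008,.09,0];a=run(a,G+u,y,Rh,10,'pre');a=run(a,y,T,Rh,6,'over');run(a,T,T-[0,0,.11],Rh,8,'down')
E
python3 - <<'E'
from sim import *
s=manip.read_state();q=s['q'].copy();p=s['position'];p=FK(q)[0]
print('direct');rest(q,p)
for d in([.12,0,0],[.12,.15,0],[.05,.3,0],[0,.3,.1],[-.1,.3,.1]):
    print(d);w=p+d;Rc=Rn.from_rotvec(s['tool_rot']).as_matrix();rest(run(q,p,w,Rc,8,'via'),w)
E
```

```text
direct
above [0.5358 0.0624 0.3111] [ 0.678 -0.092 -0.83   2.103 -0.027  0.65  -1.671] err 0.0
grasp [0.5358 0.0624 0.1611] [ 0.396  0.158 -0.674  2.292  0.605  0.332 -2.308] err 0.0
lift [0.5358 0.0624 0.3111] [ 0.738 -0.094 -0.889  2.1   -0.035  0.65  -1.666] err 0.0
pre [ 0.6011 -0.1242  0.3111] [ 0.925  0.108 -0.787  1.948  0.078  0.665 -1.555] err 0.0
over [ 0.5931 -0.2142  0.3111] [ 1.078  0.161 -0.772  1.899  0.008  0.685 -1.33 ] err 0.0
down [ 0.5931 -0.2142  0.2011] [ 0.969  0.286 -0.681  2.025  0.154  0.453 -1.437] err 0.0
[0.12, 0, 0]
via [0.8712 0.0744 0.341 ] [ 0.265  0.615 -0.654  1.236  0.52   0.952 -1.932] err 0.0
above [0.5358 0.0624 0.3111] [ 0.695 -0.092 -0.847  2.102 -0.029  0.65  -1.669] err 0.0
grasp [0.5358 0.0624 0.1611] [ 0.406  0.16  -0.686  2.292  0.612  0.333 -2.317] err 0.0
lift [0.5358 0.0624 0.3111] [ 0.756 -0.095 -0.907  2.099 -0.038  0.65  -1.664] err 0.0
pre [ 0.6011 -0.1242  0.3111] [ 0.941  0.111 -0.807  1.947  0.085  0.665 -1.563] err 0.0
over [ 0.5931 -0.2142  0.3111] [ 1.095  0.165 -0.794  1.898  0.019  0.685 -1.34 ] err 0.0
down [ 0.5931 -0.214
[... 1903 characters left out ...]
.2011] [ 0.863  0.262 -0.538  2.029  0.028  0.448 -1.315] err 0.0
[-0.1, 0.3, 0.1]
via [0.6512 0.3744 0.441 ] [-0.166  0.363 -0.708  1.395  0.599  1.146 -2.476] err 0.0
above [0.5358 0.0624 0.3111] [ 0.475 -0.087 -0.629  2.111 -0.001  0.65  -1.686] err 0.0
grasp [0.5358 0.0624 0.1611] [ 0.275  0.142 -0.525  2.293  0.505  0.314 -2.202] err 0.0
lift [0.5358 0.0624 0.3111] [ 0.522 -0.088 -0.675  2.11  -0.007  0.65  -1.683] err 0.0
pre [ 0.6011 -0.1242  0.3111] [ 0.727  0.084 -0.551  1.956  0.004  0.662 -1.478] err 0.0
over [ 0.5931 -0.2142  0.3111] [ 0.877  0.13  -0.521  1.908 -0.091  0.685 -1.232] err 0.0
down [ 0.5931 -0.2142  0.2011] [ 0.825  0.256 -0.487  2.03  -0.012  0.447 -1.275] err 0.0
```

```bash
python3 -c "
from sim import *
delta(G+[0,0,.15],R)"
```

```text
t 4.3833 rotvec tool [-0.013  -0.0221  0.0055] trans in current [-0.2123  0.0016 -0.0651] trans in target axes [-0.2137  0.0036 -0.0603] world [-0.2181 -0.0141 -0.0395]
```

To row units: -0.0356 m is -0.0475, -0.01 m is -0.0133, -0.022 rad is -0.011.

```bash
python3 -m crank '[[[0,0,0],[-0.0065,-0.011,0.0028],0.06],[[-0.0475,0.0008,-0.0133],[0,0,0],0.06],[[-0.0475,0.0008,-0.0133],[0,0,0],0.06],[[-0.0475,0.0008,-0.0133],[0,0,0],0.06],[[-0.0475,0.0008,-0.0133],[0,0,0],0.06],[[-0.0475,0.0008,-0.0133],[0,0,0],0.06],[[-0.0475,0.0008,-0.0133],[0,0,0],0.06],[[0,0,0],[0,0,0],0.06]]' >/dev/null;python3 -m crank '[[[0,0,0],[0,0,0],0.06],[[0,0,0],[0,0,0],0.06]]'; python3 -c "
from sim import *
s=manip.read_state();print(s['q'].round(3))
delta(G+[0,0,.15],R)
rest(s['q'],FK(s['q'])[0])"
```

```text
t: 5.22
position: [0.5315, 0.063, 0.3155]
tool_rot: [-3.054, -0.079, -0.714]
ft_force: [0.8, 0.1, 0.2]
opening: 0.0598
grasp_force: 0.0
[ 0.617 -0.101 -0.778  2.104 -0.015  0.654 -1.683]
t 5.2167 rotvec tool [ 0.0056 -0.0053  0.0053] trans in current [0.0019 0.0008 0.0058] trans in target axes [0.0019 0.0008 0.0058] world [ 0.0043 -0.0006 -0.0044]
above [0.5358 0.0624 0.3111] [ 0.621 -0.09  -0.774  2.105 -0.019  0.65  -1.676] err 0.0
grasp [0.5358 0.0624 0.1611] [ 0.364  0.153 -0.634  2.292  0.578  0.326 -2.28 ] err 0.0
lift [0.5358 0.0624 0.3111] [ 0.676 -0.092 -0.829  2.103 -0.027  0.65  -1.671] err 0.0
pre [ 0.6011 -0.1242  0.3111] [ 0.869  0.1   -0.72   1.95   0.054  0.663 -1.531] err 0.0
over [ 0.5931 -0.2142  0.3111] [ 1.022  0.15  -0.7    1.902 -0.024  0.684 -1.299] err 0.0
down [ 0.5931 -0.2142  0.2011] [ 0.93   0.276 -0.627  2.026  0.105  0.45  -1.39 ] err 0.0
```

To row units: 0.0281 m is 0.0375, -0.0128 m is -0.0171, -0.005 rad is -0.0025.

```bash
python3 -m crank '[[[0,0.0011,0],[0.0025,-0.0025,0.0025],0.06],[[-0.0171,0,0.0375],[0,0,0],0.06],[[-0.0171,0,0.0375],[0,0,0],0.06],[[-0.0171,0,0.0375],[0,0,0],0.06],[[-0.0171,0,0.0375],[0,0,0],0.06],[[-0.0171,0,0.0375],[0,0,0],0.06],[[0,0,0],[0,0,0],0.06],[[0,0,0],[0,0,0],0.06]]'
python3 - <<'E'
from sim import *
s=manip.read_state();print(s['q'].round(3))
delta(G,R)
p=handle(s,[.5615,.0636,0]);cv2.imwrite('pics/w3.png',p[:,:,::-1])
E
```

```text
t: 5.88
position: [0.5338, 0.0638, 0.1599]
tool_rot: [-3.05, -0.076, -0.693]
ft_force: [-1.4, 0.6, -0.3]
opening: 0.0597
grasp_force: 0.0
[ 0.432  0.204 -0.699  2.269  0.666  0.335 -2.34 ]
t 5.8833 rotvec tool [-0.0029  0.0067  0.0012] trans in current [ 0.0022  0.0015 -0.0003] trans in target axes [ 0.0022  0.0015 -0.0003] world [ 0.0019 -0.0014  0.0012]
-0.06 90 [0.5084 0.0611 0.1688]
-0.04 270 [0.5283 0.062  0.1817]
-0.03 456 [0.5366 0.0626 0.187 ]
-0.02 504 [0.5467 0.063  0.1934]
-0.01 514 [0.5565 0.0634 0.1968]
0.0 456 [0.5664 0.064  0.1971]
0.01 367 [0.576  0.0645 0.1941]
0.02 296 [0.5863 0.0649 0.1877]
0.03 255 [0.5965 0.0655 0.1812]
0.04 228 [0.6061 0.0661 0.1746]
0.05 94 [0.6139 0.0664 0.17  ]
yaw 0.05054365764195481 y at c0 0.06375959197662608 ends [0.5065 0.0576 0.1664] [0.6173 0.0702 0.2   ]
```

View pics/w3.png

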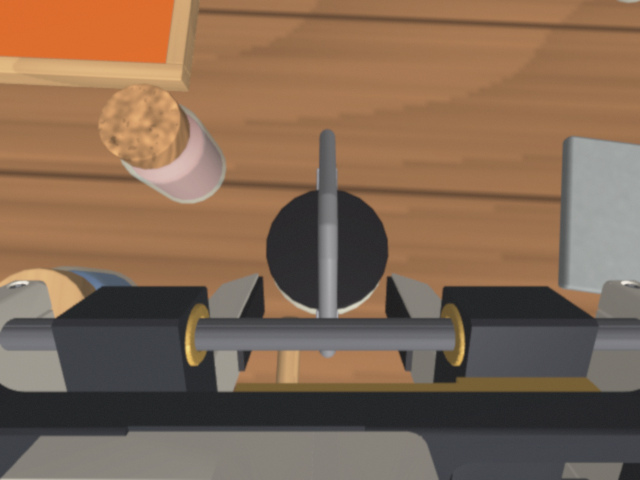

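The bar at x≈328 lies midway between the pads. I'll centre and close.

Careful with the scale: shifts go in shares of 75 cm and turns go in shares of 2 rad. That gives: 0.002 m is 0.0027, 0.0013 m is 0.0017, 0.006 rad is 0.003.

```bash
python3 -m crank '[[[0.0027,0.0017,0],[0,0.003,0],0.03],[[0,0,0],[0,0,0],0.0],[[0,0,0],[0,0,0],0.0],[[0,0,0],[0,0,0],0.0],[[0,0,0],[0,0,0],0.0],[[0,0,0],[0,0,0],0.0],[[0,0,0],[0,0,0],0.0],[[0,0,0],[0,0,0],0.0]]'; python3 -m crank '[[[0.0027,0,-0.006],[0,0,0],0.0],[[0.0059,0,-0.012],[0,0,0],0.0],[[0.0117,0,-0.024],[0,0,0],0.0],[[0.0117,0,-0.024],[0,0,0],0.0],[[0,0,0],[0,0,0],0.0],[[0,0,0],[0,0,0],0.0],[[0,0,0],[0,0,0],0.0]]'
python3 - <<'E'
from sim import *
s=manip.read_state();print(s['q'].round(3),s['wrist_torque'])
delta(G+[0,0,.055],R)
p=handle(s,[.5615,.0636,.055])
E
```

```text
t: 6.6
position: [0.536, 0.0609, 0.1625]
tool_rot: [-3.049, -0.073, -0.71]
ft_force: [-0.0, 0.1, -0.3]
opening: 0.0112
grasp_force: 0.0
t: 7.18
position: [0.5342, 0.0601, 0.2155]
tool_rot: [-3.051, -0.072, -0.706]
ft_force: [-0.4, -0.6, -9.1]
opening: 0.0067
grasp_force: 30.0
[ 0.618  0.095 -0.856  2.221  0.359  0.432 -2.037] [-0.0907  1.3315 -0.0463]
t 7.1833 rotvec tool [ 0.0015 -0.0009 -0.0006] trans in current [ 0.0018 -0.0022  0.0002] trans in target axes [ 0.0018 -0.0022  0.0002] world [0.0016 0.0023 0.0006]
-0.06 499 [0.5077 0.0589 0.2264]
-0.05 147 [0.513  0.0555 0.2562]
-0.04 545 [0.5286 0.0599 0.2464]
-0.03 1173 [0.5374 0.0603 0.2357]
-0.02 620 [0.5445 0.0602 0.2389]
-0.01 411 [0.5566 0.061  0.2413]
0.0 360 [0.5662 0.0614 0.2398]
0.01 275 [0.5759 0.0617 0.2347]
0.02 210 [0.5861 0.062  0.2246]
0.03 167 [0.5961 0.0624 0.2145]
0.04 60 [0.6034 0.0627 0.2074]
yaw 0.039270394393484925 y at c0 0.06106521826795331 ends [0.4995 0.0403 0.2052] [0.6063 0.0801 0.27  ]
```

To row units: -0.018 m is -0.024, 0.004 m is 0.0053.

```bash
python3 -m crank '[[[0.0053,0,-0.012],[0,0,0],0.0],[[0.0117,0,-0.024],[0,0,0],0.0],[[0.0117,0,-0.024],[0,0,0],0.0],[[0.0117,0,-0.024],[0,0,0],0.0],[[0.0117,0,-0.024],[0,0,0],0.0],[[0.0088,0,-0.0173],[0,0,0],0.0],[[0.004,0,-0.008],[0,0,0],0.0],[[0,0,0],[0,0,0],0.0]]'
cat >> sim.py <<'E'
HK=np.array([.619,-.2175]);yv=np.array([-np.sin(yh),np.cos(yh),0])
def tcp_for(apex,off=(.0368,.0095)): return np.asarray(apex)-off[0]*jh-[0,0,off[1]]+.0188*Rh[:,2]
E
python3 - <<'E'
from sim import *
s=manip.read_state();print(s['q'].round(3))
X=tcp_for(np.r_[HK,.346]+.09*yv);delta(X,Rh)
a=run(s['q'],FK(s['q'])[0],X,Rh,12,'pre');a=run(a,X,X-.09*yv,Rh,6);run(a,X-.09*yv,X-.09*yv-[0,0,.11],Rh,6)
E
```

```text
t: 7.9
position: [0.5354, 0.061, 0.329]
tool_rot: [-3.049, -0.074, -0.711]
ft_force: [1.5, 0.3, -8.6]
opening: 0.0072
grasp_force: 30.0
[ 0.708 -0.115 -0.842  2.075 -0.062  0.687 -1.634]
t 7.9 rotvec tool [-0.0604 -0.0047  0.1262] trans in current [0.0445 0.1891 0.0328] trans in target axes [0.068  0.1797 0.0436] world [ 0.0634 -0.1863 -0.0094]
pre [ 0.5988 -0.1253  0.3196] [ 0.896  0.089 -0.741  1.942  0.041  0.681 -1.518] err 0.0
 [ 0.5906 -0.2149  0.3196] [ 1.042  0.139 -0.716  1.894 -0.033  0.702 -1.291] err 0.0
 [ 0.5906 -0.2149  0.2096] [ 0.954  0.264 -0.649  2.022  0.096  0.468 -1.381] err 0.0
```

Rotate over 4 rows, then translate over 12.

To row units: 0.0155 m is 0.0207, 0.008 m is 0.0107, 0.0315 rad is 0.0158.

```bash
python3 -m crank '[[[0,0,0],[-0.0075,-0.0005,0.0158],0],[[0,0,0],[-0.0075,-0.0005,0.0158],0],[[0,0,0],[-0.0075,-0.0005,0.0158],0],[[0,0,0],[-0.0075,-0.0005,0.0158],0],[[0.004,0.0107,0.0027],[0,0,0],0],[[0.008,0.0207,0.0051],[0,0,0],0],[[0.008,0.0207,0.0051],[0,0,0],0],[[0.008,0.0207,0.0051],[0,0,0],0]]' >/dev/null; python3 -m crank '[[[0.008,0.0207,0.0051],[0,0,0],0],[[0.008,0.0207,0.0051],[0,0,0],0],[[0.008,0.0207,0.0051],[0,0,0],0],[[0.008,0.0207,0.0051],[0,0,0],0],[[0.008,0.0207,0.0051],[0,0,0],0],[[0.008,0.0207,0.0051],[0,0,0],0],[[0.008,0.0207,0.0051],[0,0,0],0],[[0.0067,0.016,0.004],[0,0,0],0]]' >/dev/null; python3 -m crank '[[[0,0,0],[0,0,0],0],[[0,0,0],[0,0,0],0],[[0,0,0],[0,0,0],0],[[0,0,0],[0,0,0],0]]'
python3 - <<'E'
from sim import *
s=manip.read_state();print(s['q'].round(3));delta(tcp_for(np.r_[HK,.346]+.09*yv),Rh)
Rt=Rn.from_rotvec(s['tool_rot']).as_matrix();grip=s['position']-.0188*Rt[:,2];print('grip',grip)
for n in('wrist','scene','top'):
    k=cam(n,s);p,d=manip.read_camera(n);P=cloud(k,d);np.savez(f'pics/{n}4.npz',p=p,d=d,P=P,k=np.array(0))
    cv2.imwrite(f'pics/{n}4.png',p[:,:,::-1])
    m=(P[...,2]>.28)&(P[...,2]<.37);
    X=P[m];l=(X-grip);a=l@jh;b=l@yv
    ok=(abs(b)<.03)&(a>.0)&(a<.1);X=X[ok];a=a[ok];b=b[ok]
    print(n,len(X))
    for t in np.arange(0,.1,.008):
        w=(a>=t)&(a<t+.008)
        if w.sum()>3: print('  ',round(t,3),w.sum(),'b',np.median(b[w]).round(4),'ztop',np.percentile(X[w,2],[50,90])-grip[2])
E
```

```text
t: 9.57
position: [0.5983, -0.1188, 0.3189]
tool_rot: [3.041, -0.137, 0.699]
ft_force: [0.6, 2.0, -8.8]
opening: 0.0067
grasp_force: 30.0
[ 0.883  0.097 -0.745  1.947  0.056  0.673 -1.541]
t 9.5667 rotvec tool [-0.0027  0.0017  0.0013] trans in current [ 0.0013  0.0064 -0.0002] trans in target axes [ 0.0013  0.0064 -0.0001] world [ 0.0005 -0.0064  0.0007]
grip [ 0.5901 -0.1181  0.3358]
wrist 3836
   0.0 765 b 0.0002 ztop [0.0117 0.0213]
   0.008 963 b 0.0002 ztop [0.0022 0.0064]
   0.016 520 b 0.0002 ztop [0.0055 0.0079]
   0.024 328 b 0.0003 ztop [0.008 0.009]
   0.032 312 b 0.0003 ztop [0.0078 0.0091]
   0.04 268 b 0.0003 ztop [0.0047 0.0067]
   0.048 200 b 0.0008 ztop [-0.0004  0.0028]
   0.056 164 b 0.0014 ztop [-0.009  -0.0055]
   0.064 141 b 0.002 ztop [-0.0177 -0.0134]
   0.072 134 b 0.0028 ztop [-0.0266 -0.0226]
   0.08 41 b 0.0028 ztop [-0.032  -0.0302]
scene 1391
   0.0 535 b -0.0027 ztop [0.012  0.0248]
   0.008 386 b -0.0021 ztop [-0.0003  0.0089]
   0.016 87 b -0.0016 ztop [-0.0091  0.0069]
   0.024 33 b -0.001 ztop [0.0077 0.0096]
   0.032 31 b -0.0018 ztop [0.0088 0.0101]
   0.04 38 b -0.0011 ztop [0.0055 0.0077]
   0.048 47 b -0.0009 ztop [-0.001   0.0031]
   0.056 43 b -0.0003 ztop [-0.0081 -0.0043]
   0.064 57 b 0.0001 ztop [-0.0161 -0.0117]
   0.072 73 b 0.0003 ztop [-0.0281 -0.0219]
   0.08 61 b 0.0011 ztop [-0.0357 -0.0287]
top 135
   0.024 14 b 0.0031 ztop [0.0105 0.0112]
   0.032 19 b 0.0022 ztop [0.0096 0.0113]
   0.04 19 b 0.0032 ztop [0.0066 0.0088]
   0.048 16 b 0.0044 ztop [-0.0009  0.0041]
   0.056 14 b 0.0039 ztop [-0.009  -0.0029]
   0.064 16 b 0.0042 ztop [-0.0155 -0.012 ]
   0.072 32 b 0.0053 ztop [-0.0424 -0.0242]
   0.08 5 b 0.0032 ztop [-0.0287 -0.0286]
```

View pics/scene4.png

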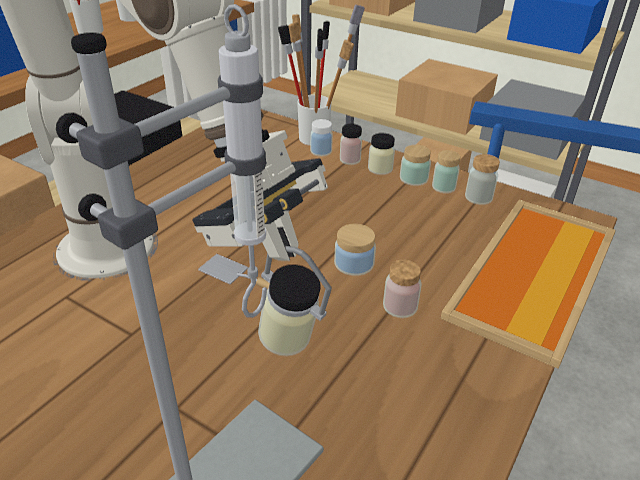

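The scene view shows the jar lifted and held at about (290,310), pitched roughly 14° nose-down about the grip, right beside the hook at (255,295). I'll measure hook and bar in the same images.

Run:
```python
from sim import *
for n in('wrist','scene','top','scene0','top0'):
    if n[-1]=='0':
        z=np.load(f'pics/{n}.npz');P=cloud(cam(n[:-1]),z['d'])
    else: P=np.load(f'pics/{n}4.npz')['P']
    l=P-np.r_[HK,0];x=l@jh;y=l@yv;z=P[...,2]
    m=(abs(x)<.02)&(y>-.03)&(y<.035)&(z>.29)&(z<.40)
    print(n,m.sum())
    t=m&(y>.008)&(z<.35)
    if t.sum(): print(' tip side: x med',np.median(x[t]),'y',np.percentile(y[t],[5,50,95]),'ztop',np.percentile(z[t],[90,97,100]), 'tip pts y', np.median(y[t&(z>.325)]))
    b=m&(z<.312)
    if b.sum()>3: print(' bottom',np.median(x[b]),np.median(y[b]),np.percentile(z[b],[0,5]))
    u=m&(z>.375)
    if u.sum()>3: print(' shank',np.median(x[u]),np.median(y[u]),y[u].min(),y[u].max())
```

```text
wrist 3525
 tip side: x med 0.0006818758136136302 y [0.0106 0.0177 0.0198] ztop [0.3356 0.3362 0.3367] tip pts y 0.018299085634199987
 bottom 0.0011977045680971186 -0.004464144755236983 [0.3046 0.3061]
 shank 0.0009623282059060883 0.0007956152973407844 -0.008049511528968482 0.005697167413068798
scene 521
 tip side: x med 0.0034733267445890633 y [0.0089 0.0133 0.0179] ztop [0.3349 0.3362 0.3366] tip pts y 0.01505517043049341
 bottom 0.0040764775145365265 -0.000632320571910937 [0.3052 0.3057]
 shank 0.003908858441891745 -0.0035311711611410736 -0.009189239672144722 0.003942705479480006
top 177
 tip side: x med -0.0014119391701920866 y [0.0094 0.0173 0.021 ] ztop [0.3366 0.3374 0.3376] tip pts y 0.01943081232524243
 bottom -0.0002443336418167288 -0.0007472289551072641 [0.3045 0.3061]
 shank -0.0014883957151163665 0.0018034838782029067 -0.006183232098724499 0.006224098503947374
scene0 522
 tip side: x med 0.003468700328672473 y [0.0091 0.0138 0.018 ] ztop [0.3344 0.3363 0.3374] tip pts y 0.015500885633556259
 bottom 0.004053439617968512 -2.6629548389470524e-05 [0.304  0.3064]
 shank 0.0036342453343095483 -0.003619728784912103 -0.008352680087485242 0.004408862357227069
top0 193
 tip side: x med -0.0009472391767343801 y [0.0093 0.0171 0.0205] ztop [0.3367 0.3378 0.3398] tip pts y 0.01935539888611705
 bottom -0.0006862083350531682 -0.002000558177431314 [0.3041 0.3057]
 shank -0.0017192839410619222 0.0020665330074568413 -0.005936862925157021 0.006264062677737573
```

To row units: 0.01 m is 0.0133, 0.005 m is 0.0067.

```bash
python3 -m crank '[[[0.0067,0.004,-0.004],[0,0,0],0],[[0,0.0133,0],[0,0,0],0],[[0,0.0133,0],[0,0,0],0],[[0,0.0133,0],[0,0,0],0],[[0,0.0133,0],[0,0,0],0],[[0,0.0133,0],[0,0,0],0],[[0,0.0067,0],[0,0,0],0],[[0,0,0],[0,0,0],0]]' >/dev/null;python3 -m crank '[[[0,0.004,0],[0,0,0],0],[[0,0,0],[0,0,0],0],[[0,0,0],[0,0,0],0]]'
cat >> sim.py <<'E'
def look(tag,top=.37,lo=.27):
    s=manip.read_state();Rt=Rn.from_rotvec(s['tool_rot']).as_matrix();grip=s['position']-.0188*Rt[:,2]
    print('t',s['t'],'grip in hook frame',(grip-np.r_[HK,0])@np.c_[jh,yv,[0,0,1]],'ft',s['ft_force'],'rot err',Rn.from_matrix(Rt.T@Rh).as_rotvec(),'q',s['q'].round(2))
    k=cam('wrist',s);p,d=manip.read_camera('wrist');P=cloud(k,d);cv2.imwrite(f'pics/{tag}.png',p[:,:,::-1])
    l=P-grip;a=l@jh;b=l@yv;z=P[...,2];yy=(P-np.r_[HK,0])@yv;xx=(P-np.r_[HK,0])@jh
    for t in np.arange(.014,.09,.006):
        w=(a>=t)&(a<t+.006)&(abs(b)<.0075)&(z>grip[2]-.06)&(z<grip[2]+.03)
        if w.sum()>3: print('  hook x',np.median(xx[w]).round(4),w.sum(),'hook y',np.median(yy[w]).round(4),'z bar',(np.median(z[w])-.004).round(4))
E
python3 -c "
from sim import *
look('w5')"
```

```text
t: 10.63
position: [0.5966, -0.1807, 0.3245]
tool_rot: [3.039, -0.138, 0.701]
ft_force: [0.9, 0.4, -8.4]
opening: 0.0067
grasp_force: 30.0
t 10.6333 grip in hook frame [-0.034   0.0345  0.3414] ft [ 0.91    0.4133 -8.389 ] rot err [-0.0017  0.0002  0.0007] q [ 0.97  0.13 -0.71  1.91 -0.    0.69 -1.38]
  hook x -0.0172 380 hook y 0.0343 z bar 0.3422
  hook x -0.011 303 hook y 0.0348 z bar 0.3449
  hook x -0.005 272 hook y 0.0348 z bar 0.3456
  hook x 0.001 243 hook y 0.0348 z bar 0.3457
  hook x 0.007 212 hook y 0.0348 z bar 0.3439
  hook x 0.0129 183 hook y 0.0348 z bar 0.3409
  hook x 0.019 149 hook y 0.0348 z bar 0.336
  hook x 0.0249 125 hook y 0.0349 z bar 0.3296
  hook x 0.0311 108 hook y 0.0349 z bar 0.3237
  hook x 0.0368 96 hook y 0.0349 z bar 0.3173
  hook x 0.0428 90 hook y 0.0352 z bar 0.3113
  hook x 0.0475 49 hook y 0.0356 z bar 0.3063
```

View pics/w5.png

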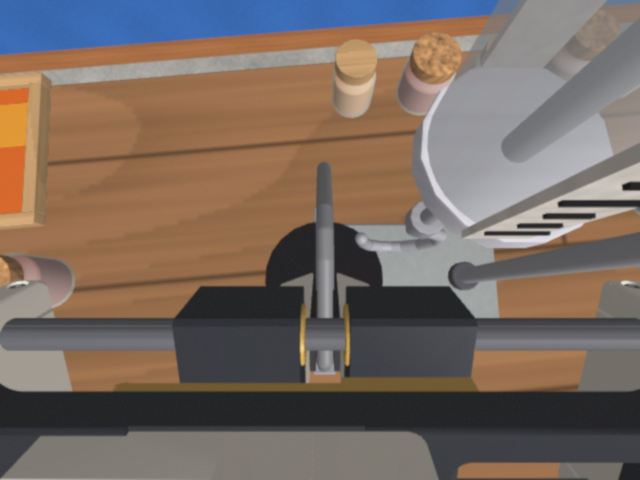

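The bar at (324,230) lies level with and just left of the hook tip at (365,240). It is at z≈0.346, about 13 mm above the tip centre. Slide in.

To row units: 0.006 m is 0.008, 0.0042 m is 0.0056.

```bash
python3 -m crank '[[[0,0.008,0],[0,0,0],0],[[0,0.008,0],[0,0,0],0],[[0,0.008,0],[0,0,0],0],[[0,0.008,0],[0,0,0],0],[[0,0.008,0],[0,0,0],0],[[0,0.0056,0],[0,0,0],0],[[0,0,0],[0,0,0],0],[[0,0,0],[0,0,0],0]]'
python3 -c "
from sim import *
look('w6')"
```

```text
t: 11.35
position: [0.5932, -0.2162, 0.3243]
tool_rot: [3.039, -0.141, 0.701]
ft_force: [0.0, 0.1, -9.1]
opening: 0.0069
grasp_force: 30.0
t 11.35 grip in hook frame [-0.0341 -0.0011  0.3412] ft [ 0.0429  0.1027 -9.0817] rot err [-0.0009  0.0003 -0.0011] q [ 1.02  0.15 -0.7   1.88 -0.03  0.7  -1.3 ]
  hook x -0.0174 374 hook y -0.0011 z bar 0.3419
  hook x -0.0111 300 hook y -0.0013 z bar 0.3446
  hook x -0.0063 169 hook y -0.0014 z bar 0.3448
  hook x -0.0004 46 hook y -0.0063 z bar 0.3052
```

To row units: 0.0036 m is 0.0048, -0.00175 m is -0.0023.

```bash
python3 -m crank '[[[-0.0023,0,0.0048],[0,0,0],0],[[-0.0023,0,0.0048],[0,0,0],0],[[-0.0023,0,0.0048],[0,0,0],0],[[-0.0023,0,0.0048],[0,0,0],0],[[-0.0023,0,0.0048],[0,0,0],0],[[-0.0023,0,0.0048],[0,0,0],0],[[-0.0012,0,0.0024],[0,0,0],0],[[-0.0012,0,0.0024],[0,0,0],0]]'; python3 -m crank '[[[-0.0012,0,0.0024],[0,0,0],0],[[-0.0012,0,0.0024],[0,0,0],0],[[-0.0012,0,0.0024],[0,0,0],0],[[-0.0012,0,0.0024],[0,0,0],0],[[-0.0012,0,0.0024],[0,0,0],0],[[-0.0012,0,0.0024],[0,0,0],0],[[0,0,0],[0,0,0],0],[[0,0,0],[0,0,0],0]]'
python3 -c "
from sim import *
look('w7')"
```

```text
t: 12.07
position: [0.5932, -0.2155, 0.296]
tool_rot: [3.039, -0.14, 0.701]
ft_force: [0.1, -0.0, -9.9]
opening: 0.0069
grasp_force: 30.0
t: 12.73
position: [0.5935, -0.2156, 0.2845]
tool_rot: [3.039, -0.14, 0.702]
ft_force: [0.4, -0.3, -7.9]
opening: 0.0066
grasp_force: 30.0
t 12.7333 grip in hook frame [-0.0338 -0.0005  0.3014] ft [ 0.3652 -0.2537 -7.9117] rot err [-0.001  -0.0002 -0.0001] q [ 0.99  0.19 -0.68  1.94  0.02  0.61 -1.33]
  hook x -0.0171 379 hook y -0.0007 z bar 0.3021
  hook x -0.0108 302 hook y -0.0005 z bar 0.3047
  hook x -0.0051 276 hook y -0.0003 z bar 0.3055
  hook x 0.0012 445 hook y -0.0003 z bar 0.304
  hook x 0.0063 171 hook y -0.0003 z bar 0.3042
```

The hook is taking load. I'll continue slowly.

To row units: 0.0018 m is 0.0024, -0.00088 m is -0.0012.

```bash
for i in 1; do python3 -m crank '[[[-0.0012,0,0.0024],[0,0,0],0],[[-0.0012,0,0.0024],[0,0,0],0],[[-0.0012,0,0.0024],[0,0,0],0],[[-0.0012,0,0.0024],[0,0,0],0],[[-0.0012,0,0.0024],[0,0,0],0],[[-0.0012,0,0.0024],[0,0,0],0],[[-0.0012,0,0.0024],[0,0,0],0],[[-0.0012,0,0.0024],[0,0,0],0]]'; done; python3 -m crank '[[[-0.0012,0,0.0024],[0,0,0],0],[[-0.0012,0,0.0024],[0,0,0],0],[[-0.0012,0,0.0024],[0,0,0],0],[[-0.0012,0,0.0024],[0,0,0],0],[[-0.0012,0,0.0024],[0,0,0],0],[[-0.0012,0,0.0024],[0,0,0],0],[[-0.0012,0,0.0024],[0,0,0],0],[[-0.0012,0,0.0024],[0,0,0],0]]'
python3 -c "
from sim import *
look('w8')"
```

```text
t: 13.45
position: [0.5937, -0.2157, 0.2686]
tool_rot: [3.038, -0.14, 0.703]
ft_force: [1.7, -0.9, -6.5]
opening: 0.007
grasp_force: 30.0
t: 14.12
position: [0.5937, -0.2157, 0.2526]
tool_rot: [3.038, -0.14, 0.703]
ft_force: [1.8, -0.0, -3.3]
opening: 0.0067
grasp_force: 30.0
t 14.1167 grip in hook frame [-0.0336 -0.0005  0.2695] ft [ 1.8362 -0.0111 -3.2614] rot err [-0.0008 -0.0009 -0.0001] q [ 0.97  0.23 -0.67  1.97  0.06  0.54 -1.36]
  hook x -0.0168 379 hook y -0.0007 z bar 0.2708
  hook x -0.0106 305 hook y -0.0003 z bar 0.2736
  hook x -0.0046 311 hook y -0.0007 z bar 0.2741
  hook x 0.0012 469 hook y -0.0007 z bar 0.2719
  hook x 0.0065 171 hook y 0.0001 z bar 0.2732
```

```bash
python3 -m crank '[[[-0.0008,0,0.0025],[0,0,0],0],[[-0.0008,0,0.0025],[0,0,0],0],[[-0.0008,0,0.0025],[0,0,0],0],[[-0.0008,0,0.0025],[0,0,0],0],[[-0.0008,0,0.0025],[0,0,0],0],[[-0.0008,0,0.0025],[0,0,0],0],[[-0.0008,0,0.0025],[0,0,0],0],[[-0.0008,0,0.0025],[0,0,0],0]]'; 
python3 -c "
from sim import *
look('w9')"
```

```text
t: 14.83
position: [0.595, -0.2159, 0.236]
tool_rot: [3.039, -0.14, 0.7]
ft_force: [-3.7, -0.1, -1.1]
opening: 0.0066
grasp_force: 30.0
t 14.8333 grip in hook frame [-0.0323 -0.0006  0.2529] ft [-3.7359 -0.1005 -1.1052] rot err [-0.001   0.0014 -0.0005] q [ 0.95  0.26 -0.65  1.99  0.09  0.51 -1.38]
  hook x -0.0155 381 hook y -0.0008 z bar 0.2544
  hook x -0.0093 317 hook y -0.0004 z bar 0.2574
  hook x -0.0028 343 hook y -0.0004 z bar 0.2579
  hook x 0.0023 457 hook y -0.0004 z bar 0.2565
  hook x 0.0067 84 hook y 0.0005 z bar 0.2574
```

The jar's pitch is being held by the grip. I'll turn the tool about the apex (+ry) so the jar comes upright while the hook carries it.

To row units: 0.0008 m is 0.0011, 0.0244 rad is 0.0122.

```bash
python3 -m crank '[[[0,0,0.0011],[0,0.0075,0],0],[[0,0,0.0011],[0,0.01,0],0],[[0,0,0.0011],[0,0.0122,0],0],[[0,0,0.0011],[0,0.0122,0],0],[[0,0,0.0011],[0,0.0122,0],0],[[0,0,0],[0,0,0],0]]'; 
python3 -c "
from sim import *
look('w10');print(manip.read_state()['wrist_torque'])"
```

```text
t: 15.38
position: [0.5972, -0.2162, 0.2329]
tool_rot: [2.991, -0.139, 0.866]
ft_force: [-3.2, -1.3, -1.6]
opening: 0.0066
grasp_force: 30.0
t 15.3833 grip in hook frame [-0.0319 -0.0007  0.2488] ft [-3.1972 -1.2671 -1.5787] rot err [-0.0005 -0.1097 -0.0008] q [ 1.03  0.24 -0.71  2.07  0.01  0.34 -1.29]
  hook x -0.0149 407 hook y -0.0005 z bar 0.2523
  hook x -0.0088 264 hook y -0.001 z bar 0.256
  hook x -0.0023 386 hook y -0.001 z bar 0.2564
  hook x 0.0025 434 hook y -0.001 z bar 0.2562
  hook x 0.0091 249 hook y -0.001 z bar 0.256
  hook x 0.0141 162 hook y -0.0005 z bar 0.2545
  hook x 0.0207 20 hook y 0.0023 z bar 0.2494
  hook x 0.0268 51 hook y 0.0054 z bar 0.1878
  hook x 0.0314 21 hook y 0.0049 z bar 0.1871
[-0.0452  1.3561 -0.1465]
```

To row units: 0.0014 m is 0.0019, -0.0007 m is -0.0009, 0.02 rad is 0.01.

```bash
python3 -m crank '[[[-0.0009,0,0.0019],[0,0.01,0],0],[[-0.0009,0,0.0019],[0,0.01,0],0],[[-0.0009,0,0.0019],[0,0.01,0],0],[[-0.0009,0,0.0019],[0,0.01,0],0],[[0,0,0],[0,0,0],0],[[0,0,0],[0,0,0],0]]'; 
python3 -c "
from sim import *
look('w11');print(manip.read_state()['wrist_torque'])"
```

```text
t: 15.93
position: [0.598, -0.2163, 0.2268]
tool_rot: [2.953, -0.137, 0.98]
ft_force: [-3.5, -1.8, -1.0]
opening: 0.0067
grasp_force: 30.0
t 15.9333 grip in hook frame [-0.0323 -0.0008  0.2418] ft [-3.4565 -1.828  -0.9663] rot err [-0.001  -0.1868 -0.001 ] q [ 1.12  0.25 -0.78  2.14 -0.04  0.21 -1.22]
  hook x -0.0154 396 hook y -0.0006 z bar 0.2463
  hook x -0.0094 285 hook y -0.001 z bar 0.2501
  hook x -0.0025 331 hook y -0.001 z bar 0.2512
  hook x 0.0022 437 hook y -0.001 z bar 0.2501
  hook x 0.0087 240 hook y -0.001 z bar 0.2509
  hook x 0.0145 213 hook y -0.001 z bar 0.2491
  hook x 0.0203 126 hook y -0.001 z bar 0.2456
  hook x 0.0252 57 hook y 0.0004 z bar 0.2422
  hook x 0.0319 45 hook y 0.0048 z bar 0.1833
[-0.1304  1.4054 -0.3337]
```

To row units: -0.0009 m is -0.0012, 0.0006 m is 0.0008, -0.003 rad is -0.0015.

```bash
python3 -m crank '[[[-0.0012,0.0003,0.0008],[0,-0.0015,0],0],[[-0.0012,0.0003,0.0008],[0,-0.0015,0],0],[[-0.0012,0.0001,0.0008],[0,-0.0015,0],0],[[0,0,0],[0,0,0],0],[[0,0,0],[0,0,0],0]]'; 
python3 -c "
from sim import *
look('w12')"
```

```text
t: 16.4
position: [0.5977, -0.2163, 0.2242]
tool_rot: [2.956, -0.136, 0.969]
ft_force: [-0.9, -1.2, -0.9]
opening: 0.0066
grasp_force: 30.0
t 16.4 grip in hook frame [-0.0325 -0.0008  0.2393] ft [-0.8537 -1.2495 -0.8992] rot err [-0.001  -0.1798  0.0001] q [ 1.1   0.26 -0.77  2.14 -0.04  0.21 -1.22]
  hook x -0.0155 410 hook y -0.001 z bar 0.2438
  hook x -0.0096 278 hook y -0.001 z bar 0.2477
  hook x -0.0027 337 hook y -0.001 z bar 0.2487
  hook x 0.002 437 hook y -0.001 z bar 0.2473
  hook x 0.0084 242 hook y -0.001 z bar 0.2484
  hook x 0.0142 214 hook y -0.001 z bar 0.2465
  hook x 0.0201 135 hook y -0.001 z bar 0.2432
  hook x 0.0254 50 hook y 0.0012 z bar 0.2391
  hook x 0.032 45 hook y 0.0048 z bar 0.1809
```

To row units: 0.0008 m is 0.0011, -0.0006 m is -0.0008.

```bash
python3 -m crank '[[[-0.0008,0.0003,0.0011],[0,0,0],0],[[-0.0008,0.0003,0.0011],[0,0,0],0],[[-0.0004,0,-0.0003],[0,0,0],0],[[0,0,0],[0,0,0],0],[[0,0,0],[0,0,0],0]]' | grep ft; 
for i in 1 2 3 4 5 6 7 8; do python3 -m crank '[[[0,0,0],[0,0,0],0]]' | grep ft; done
python3 -c "
from sim import *
look('w13')"
```

```text
ft_force: [2.5, -0.1, -0.7]
ft_force: [3.2, -0.8, -0.9]
ft_force: [3.2, 0.3, -1.8]
ft_force: [4.4, 0.4, 0.5]
ft_force: [3.8, 0.3, -2.2]
ft_force: [4.2, -0.2, 0.4]
ft_force: [4.1, -0.1, -1.1]
ft_force: [4.2, -0.9, -0.7]
ft_force: [4.4, 0.3, 0.1]
t 17.5333 grip in hook frame [-0.0331 -0.0013  0.2372] ft [4.4281 0.3245 0.0742] rot err [-0.001  -0.1796 -0.0001] q [ 1.1   0.26 -0.77  2.14 -0.03  0.21 -1.22]
  hook x -0.0161 402 hook y -0.0011 z bar 0.2414
  hook x -0.0102 274 hook y -0.0015 z bar 0.2453
  hook x -0.0038 277 hook y -0.0011 z bar 0.2467
  hook x 0.0014 484 hook y -0.0015 z bar 0.2438
  hook x 0.0079 246 hook y -0.0015 z bar 0.246
  hook x 0.0137 228 hook y -0.0015 z bar 0.244
  hook x 0.0194 138 hook y -0.0015 z bar 0.2405
  hook x 0.0246 65 hook y -0.0 z bar 0.2372
  hook x 0.0312 42 hook y -0.0073 z bar 0.1785
```

To row units: 0.0012 m is 0.0016, -0.0006 m is -0.0008.

```bash
python3 -m crank '[[[-0.0007,0,0.0015],[0,0,0],0],[[-0.0008,0,0.0016],[0,0,0],0],[[0,0,0],[0,0,0],0],[[0,0,0],[0,0,0],0],[[0,0,0],[0,0,0],0]]' | grep ft; 
for i in 1 2 3 4 5 6 7 8 9 10; do python3 -m crank '[[[0,0,0],[0,0,0],0]]' | grep ft; done
python3 -c "
from sim import *
look('w14')"
```

```text
ft_force: [3.3, -1.2, 0.8]
ft_force: [2.7, -0.1, -0.6]
ft_force: [2.8, -0.1, 0.0]
ft_force: [2.4, -0.1, -0.7]
ft_force: [2.2, -0.0, 0.0]
ft_force: [1.6, -0.3, 0.0]
ft_force: [0.9, -0.4, -0.7]
ft_force: [1.1, -0.1, 0.2]
ft_force: [1.8, -0.3, 0.3]
ft_force: [2.3, -0.7, -0.2]
ft_force: [1.4, -0.8, -0.1]
t 18.8333 grip in hook frame [-0.033  -0.0013  0.2343] ft [ 1.3601 -0.7865 -0.097 ] rot err [-0.0011 -0.1787 -0.0003] q [ 1.09  0.26 -0.76  2.14 -0.03  0.2  -1.23]
  hook x -0.0161 403 hook y -0.0011 z bar 0.2387
  hook x -0.0102 273 hook y -0.0015 z bar 0.2427
  hook x -0.0036 282 hook y -0.0011 z bar 0.244
  hook x 0.0015 484 hook y -0.0013 z bar 0.2413
  hook x 0.0081 251 hook y -0.0011 z bar 0.2432
  hook x 0.0138 225 hook y -0.0015 z bar 0.2415
  hook x 0.0193 139 hook y -0.0015 z bar 0.2379
  hook x 0.0246 65 hook y 0.0004 z bar 0.2346
  hook x 0.0314 44 hook y -0.0073 z bar 0.1759
```

Balanced within a few tenths of a newton, so I'll release gently.

```bash
python3 -m crank '[[[0,0,0],[0,0,0],0.006],[[0,0,0],[0,0,0],0.008],[[0,0,0],[0,0,0],0.009],[[0,0,0],[0,0,0],0.011],[[0,0,0],[0,0,0],0.014],[[0,0,0],[0,0,0],0.018],[[0,0,0],[0,0,0],0.024],[[0,0,0],[0,0,0],0.032]]';python3 -m crank '[[[0,0,0],[0,0,0],0.045],[[0,0,0],[0,0,0],0.06],[[0,0,0],[0,0,0],0.06],[[0,0,0],[0,0,0],0.06],[[0,0,0],[0,0,0],0.06]]'
python3 -c "
from sim import *
look('w15')"
```

```text
t: 19.55
position: [0.5972, -0.2167, 0.2192]
tool_rot: [2.957, -0.136, 0.968]
ft_force: [-0.5, 0.4, 0.2]
opening: 0.0266
grasp_force: 0.0
t: 19.97
position: [0.5972, -0.2168, 0.2193]
tool_rot: [2.957, -0.136, 0.968]
ft_force: [-0.9, 0.3, -0.7]
opening: 0.0579
grasp_force: 0.0
t 19.9667 grip in hook frame [-0.0329 -0.0013  0.2344] ft [-0.9181  0.2842 -0.6758] rot err [-0.0011 -0.1791 -0.0003] q [ 1.09  0.26 -0.76  2.14 -0.03  0.2  -1.23]
  hook x -0.0159 353 hook y -0.0015 z bar 0.2365
  hook x -0.01 320 hook y -0.0013 z bar 0.24
  hook x -0.0037 335 hook y -0.0011 z bar 0.2414
  hook x 0.0016 465 hook y -0.0015 z bar 0.2398
  hook x 0.0082 247 hook y -0.0015 z bar 0.2413
  hook x 0.0139 219 hook y -0.0011 z bar 0.2397
  hook x 0.0197 137 hook y -0.0015 z bar 0.2365
  hook x 0.0254 43 hook y 0.0014 z bar 0.2317
  hook x 0.032 52 hook y -0.0027 z bar 0.1752
  hook x 0.036 11 hook y -0.0074 z bar 0.1744
```

View pics/w15.png

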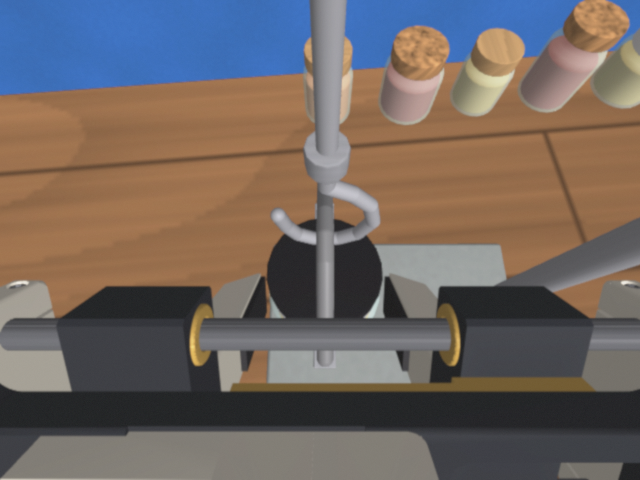

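The jar hangs in the hook, with the bar at (325,240) seated in the wire's bottom and the fingers open and clear. Back off along the tool axis and let it settle.

To row units: -0.02 m is -0.0267, -0.01 m is -0.0133.

```bash
python3 -m crank '[[[0,0,-0.0133],[0,0,0],0.06],[[0,0,-0.0267],[0,0,0],0.06],[[0,0,-0.0267],[0,0,0],0.06],[[0,0,-0.0267],[0,0,0],0.06],[[0,0,-0.0267],[0,0,0],0.06],[[0,0,-0.0267],[0,0,0],0.06],[[0,0,0],[0,0,0],0.06],[[0,0,0],[0,0,0],0.06]]'; for i in 1 2 3 4 5 6 7 8 9 10; do python3 -m crank '[[[0,0,0],[0,0,0],0.06],[[0,0,0],[0,0,0],0.06],[[0,0,0],[0,0,0],0.06],[[0,0,0],[0,0,0],0.06],[[0,0,0],[0,0,0],0.06],[[0,0,0],[0,0,0],0.06],[[0,0,0],[0,0,0],0.06],[[0,0,0],[0,0,0],0.06]]' >/dev/null; done
cat > w.py <<'E'
from sim import *
s=manip.read_state();k=cam('wrist',s)
for i in range(8):
    p,d=manip.read_camera('wrist');P=cloud(k,d);l=P-np.r_[HK,0];x=l@jh;y=l@yv;z=P[...,2]
    m=(abs(y)<.02)&(z>.2)&(z<.26)&(abs(x)<.06);w=m&(abs(x-.008)<.003);r=m&(x<-.025)&(x>-.04)&(z<.24);g=m&(x>.02)&(x<.035)
    print(manip.read_state()['t'],np.median(z[w]).round(4),'y',np.median(y[w]).round(4),'near z',np.median(z[r]).round(4),np.median(x[r]).round(4),'far',np.median(z[g]).round(4),np.median(x[g]).round(4))
cv2.imwrite('pics/w16.png',p[:,:,::-1])
p,_=manip.read_camera('scene');cv2.imwrite('pics/s16.png',p[:,:,::-1])
E
python3 w.py
```

```text
t: 20.68
position: [0.5323, -0.2133, 0.3072]
tool_rot: [2.951, -0.14, 0.964]
ft_force: [0.8, -0.6, -0.7]
opening: 0.0603
grasp_force: 0.0
27.4 0.2461 y -0.0019 near z 0.2304 -0.0324 far 0.2367 0.0264
27.45 0.2463 y -0.0011 near z 0.2304 -0.0324 far 0.2367 0.026
27.5 0.2463 y -0.0011 near z 0.2305 -0.0324 far 0.2366 0.0263
27.55 0.2459 y -0.0011 near z 0.2304 -0.0325 far 0.2372 0.0263
27.6 0.246 y -0.0011 near z 0.2304 -0.0327 far 0.2372 0.026
27.65 0.2461 y -0.0011 near z 0.2306 -0.0324 far 0.237 0.0264
27.7 0.2461 y -0.0011 near z 0.2305 -0.0324 far 0.237 0.0259
27.75 0.2461 y -0.0011 near z 0.2306 -0.0326 far 0.237 0.0261
```

View pics/s16.png

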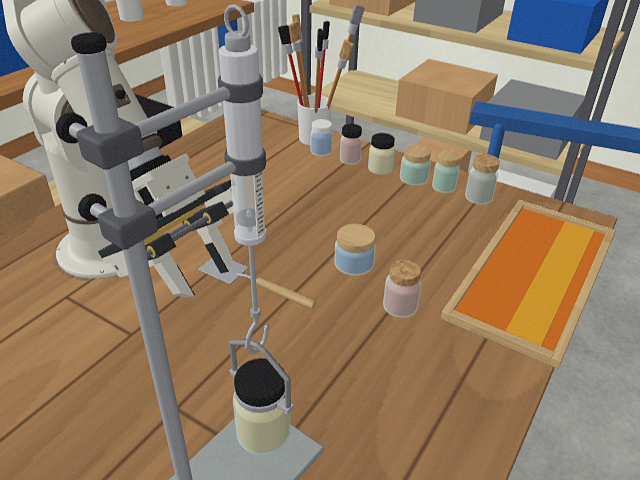

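The jar hangs upright and still in the hook at (260,400). The gripper is clear and the bystanders have not moved, so I'm handing in.

```bash
python3 -c "
from station import manip
print(manip.job_done())"
```

```text
the job is handed in; nothing more can be done
None
```

The handled jar hangs upright and still by the middle of its handle in the balance hook, about 0.07 m down (roughly 0.9 kg); the gripper is clear, the other jars and scraper look unmoved, and the job was handed in at about 28 s of 61 s, with no verdict shown.

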